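# Close the carved boxes with their own lids

## Task

The four carved wooden boxes on the carver's bench are finished: pick out their four knobbed lids from among the other pieces and put each lid on the box it was made for, by shape and size, so that it sits level and fully down on the rim all round. Leave the boxes standing where they are, and do not knock over or push aside the half-finished figure or the oil tin.

Things in the scene. Friction and masses are not known exactly. Their poses are not given: they have to be found in the camera images.
- lid_broad_mid (a point): the broad round lid, pale wood, plate 104 mm across, plug 76 mm across, round knob 24 mm across. Lies plug down, 50 mm tall: plug 8 (bevelled foot, goes into the box), plate 8, then knob 34, to lift it by. This point: on its axis, 25 mm above its underside (plate top 9 mm below it, knob top 25 above); z up. Seated, the plate rests on the rim and this point is 17 mm above it.
- lid_small_mid (a point): the small round lid, pale wood, plate 68 mm across, plug 42 mm across, round knob 24 mm across. Lies plug down, 50 mm tall: plug 8 (bevelled foot, goes into the box), plate 8, then knob 34, to lift it by. This point: on its axis, 25 mm above its underside (plate top 9 mm below it, knob top 25 above); z up. Seated, the plate rests on the rim and this point is 17 mm above it.
- lid_square_mid (a point): the square lid, pale wood, plate 80 x 80 mm, plug 52 x 52 mm, square knob 24 x 24 mm with its sides parallel to the plate's; x and y along the sides. Lies plug down, 50 mm tall: plug 8 (bevelled foot, goes into the box), plate 8, then knob 34, to lift it by. This point: on its axis, 25 mm above its underside (plate top 9 mm below it, knob top 25 above); z up. Seated, the plate rests on the rim and this point is 17 mm above it.
- lid_oblong_mid (a point): the oblong lid, pale wood, plate 104 mm (along x) x 64 mm (along y), plug 76 x 36 mm, bar-shaped knob 46 mm long (along x) and 20 mm wide (along y). Lies plug down, 50 mm tall: plug 8 (bevelled foot, goes into the box), plate 8, then knob 34, to lift it by. This point: on its axis, 25 mm above its underside (plate top 9 mm below it, knob top 25 above); z up. Seated, the plate rests on the rim and this point is 17 mm above it.
- box_broad_rim (a point): the broad round open box of pale wood with a carved band, 100 mm across, mouth 86 mm across, 60 mm high. It stands loose on the bench. This point is the centre of its mouth at the height of the rim; z is up. 
- box_small_rim (a point): the small round open box of pale wood with a carved band, 64 mm across, mouth 52 mm across, 50 mm high. It stands loose on the bench. This point is the centre of its mouth at the height of the rim; z is up. 
- box_square_rim (a point): the square open box of pale wood with a carved band, 76 x 76 mm, mouth 62 x 62 mm, 55 mm high; x and y along its sides; it takes its lid turned to any of its four sides. It stands loose on the bench. This point is the centre of its mouth at the height of the rim; z is up. 
- box_oblong_rim (a point): the oblong open box of pale wood with a carved band, 100 mm (along x) x 60 mm (along y), mouth 86 x 46 mm, 45 mm high; it takes its lid either way round. It stands loose on the bench. This point is the centre of its mouth at the height of the rim; z is up. 
- figure_mid (a point): a half-finished carved standing figure of pale wood, 96 mm tall on a round foot 56 mm across; it is not to be knocked over. This point is on its axis, 48 mm up; z is up.
- tin_mid (a point): a closed round oil tin with a green band, 68 mm tall and 62 mm across; it is not to be knocked over. This point is on its axis, 34 mm up; z is up.
There are look-alikes about, which are no part of the job. Leave any pink or red look-alike of the part that bears lid_oblong_mid alone.

How it is judged:
By the outcome, as a careful person would: the job done as asked, in the order asked, and still so for the second after the job is handed in, with the robot touching nothing.
It also fails if it takes over 109 s, if anything falls off the work surface, if the arm or the gripper's body presses on something with over 40 N, if the wrist force passes 120 N, or if a joint passes its speed limit or range.

## Robot

A 6-joint arm with a two-finger parallel gripper is mounted at the origin on the work surface. World frame = base frame: x ahead of the robot, y to its left, z up, the work surface at z = 0. Lengths are in m, angles in rad, forces in N, time in s.
With the tool pointing down it reaches from about 0.3 to 0.75 m from the base axis. Payload 8.5 kg.
Tool frame: the origin (TCP) lies on the mounting face of the last link; the fingertips stand 173 mm ahead of it and the grasp point (between the pads) lies 155 mm ahead of it; z points along the fingers, y is the line along which they close (so a half turn about z gives the same grasp; the last joint's range is limited). The gripper opens to 85 mm and grips with 20 to 120 N. Pads are 22 mm wide; open, the fingers measure 114 mm over their backs; the gripper's body (76 mm by 85 mm) begins 54 mm behind the grasp point. The pads swing forward as they close: fully open they stand 13 mm farther back than shut.
Start: joints at [-1.54, 0.381, 1.297, -0, 1.464, -0.215], TCP at [0.134, -0.533, 0.405] pointing down, gripper open.
Joint ranges: [-3.11, 3.11], [-0.89, 2.33], [0.22, 2.48], [-1.42, 4.56], [0.17, 2.85], [-2.88, 2.88]. Speed limits (rad/s): [2.39, 2.39, 3.14, 3.14, 3.14, 3.14].

## Interface

Orientations are given as [roll, pitch, yaw] about the fixed x, y, z axes, in that order (R = Rz(yaw) Ry(pitch) Rx(roll)).
In Python, from station import observe, imaging, env, models gives the robot as it stands.
- The arm moves only by the shell command python3 -m inch 'ROWS' [FORCE]. ROWS is JSON, a list of rows, each an object with "jaw": the opening, from 0 (shut) to 1 (fully open); "delta_pos": the shift along the tool's x, y, z in mm, a list of three; "roll": the turn about the tool's z in rad. A call has 1 to 10 rows; each row is the pose to reach, as a shift and turn from the pose commanded when the call began, along the tool's axes at that moment; what a row does not reach only later rows make up. A row lasts 1/10 s, in which the tool goes at most 50 mm and 8.59 degrees, less where a joint would pass 70% of its speed; a pose out of reach is approached as far as the arm can. A call with a gripper value outside its range is refused whole. The fingers move at their own pace and stop on an object; FORCE is the grip in N (left out, the last holds). Time passes only in rows, so rows that repeat a pose let the fingers close. It gives the time, the measured TCP pose, the force, the opening and the grip force at its end, in the units of the state.
- observe(): the state, without advancing time (a new reading comes with each control period).
- imaging.camera(name): name is "scene" or "side" or "wrist"; returns the picture (384x512x3 uint8, blue, green, red); there is no depth.
- imaging.camera_info(name): a dict with "intrinsics" (3x3 intrinsics, pixels), "k1" (the pictures are not rectified: a ray, as slopes to the right and down, at radius r is drawn at 1 + k1 r^2 times it, then the intrinsics apply), "R" (3x3) and "t" (3): a world point X has camera coordinates R X + t; the wrist camera has in their place "mount" (4x4, takes a point from camera to tool coordinates, whose origin is the TCP and whose axes are the flange's). Camera axes: x right, y down, z forward; pixel columns grow to the right and rows downward; lengths in m; the calibration is good to about 2 mm. A picture is of the moment at which its call begins: read the wrist's pose just before it. camera_info takes no time and is no camera call.
- env.close_job(): hands the job in; it is judged then, once.
Trained networks look in the newest picture that a camera, given by its name, has taken for a name from the list of things; names that differ only in an ending like _2 or _b are one class to them, and where a whole thing is asked for, a point or a joint stands for the part that bears it (a point fixed in the world has none). Each returns a list of dicts, best first, with "score" (0 to 1); they miss things now and then, are a little off and sometimes report something else, mostly with a low value. They report only what shows in the picture. A call takes as long as a camera call. They do not tell look-alikes from the thing itself.
- models.look_for(label, camera): "point" ([x, y, z] in m, in world coordinates, good to about 4 mm: the middle of the surface that is visible of it).
The state is a dict: "t": time; "q": joint angles; "joint_vel": joint speeds; "tau": joint torques, N m; "ee_pos": TCP position; "eef_rot": TCP orientation; "contact_force": force on the tool from outside, world axes, zero at the start; "torque": the same for the moment, N m; "finger_gap": finger opening in m; "gripper_force": force on a finger pad.
Only numpy, scipy, OpenCV 4.12 (cv2) and the standard library are available. Lean on these libraries where they do the work, as an engineer would, in place of code of your own. Each camera call takes 0.05 s, during which the arm holds its last target. There are 200 camera calls.

## Working session

There is one attempt and no reset: what is moved stays moved. The work goes in short steps, Python scripts to look and compute and a shell command to move; the robot and the scene stay as the last step left them, time stands still between calls to the robot, and variables do not carry over. Pictures are saved under pics/ and viewed, at most 14 in all, crops included, and the job is handed in when it is done.

```bash
ls; mkdir -p pics; python3 - <<'E'
from station import observe, imaging, env, models
import cv2,json
for c in ["scene","side"]:
    im=imaging.camera(c); cv2.imwrite(f"pics/{c}0.png",im)
    i=imaging.camera_info(c); print(c,{k:(v.tolist() if hasattr(v,'tolist') else v) for k,v in i.items()})
    for l in ["lid_broad_mid","lid_small_mid","lid_square_mid","lid_oblong_mid","box_broad_rim","box_small_rim","box_square_rim","box_oblong_rim","figure_mid","tin_mid"]:
        print(l,[(round(d["score"],2),[round(float(x),3) for x in d["point"]]) for d in models.look_for(l,c)])
s=observe();print(s)
print(imaging.camera_info("wrist"))
E
```

```text
pics
scene {'intrinsics': [[442.70003479434916, 0.0, 260.1094739987757], [0.0, 442.70003479434916, 191.70130443485343], [0.0, 0.0, 1.0]], 'k1': -0.12133579246264803, 'R': [[0.6676901050086168, 0.744275240273454, -0.015629791728442546], [0.533676305570082, -0.4931883722250314, -0.6869896872407129], [-0.5190178460772333, 0.45035496690712334, -0.7264990565963821]], 't': [-0.2659408275249215, -0.16803371074548845, 1.5760000070776377]}
lid_broad_mid [(0.71, [0.585, -0.302, 0.019]), (0.64, [0.347, 0.298, 0.017])]
lid_small_mid [(0.73, [0.361, -0.306, 0.017]), (0.68, [0.648, 0.15, 0.019])]
lid_square_mid [(0.65, [0.647, 0.153, 0.02])]
lid_oblong_mid [(0.93, [0.349, 0.299, 0.017]), (0.9, [0.318, 0.441, 0.018]), (0.9, [0.193, 0.277, 0.014])]
box_broad_rim [(0.87, [0.424, 0.151, 0.041]), (0.26, [0.588, -0.299, 0.016])]
box_small_rim [(0.6, [0.417, -0.162, 0.034])]
box_square_rim [(0.75, [0.415, -0.161, 0.033]), (0.7, [0.659, -0.012, 0.029])]
box_oblong_rim [(0.64, [0.625, -0.16, 0.023]), (0.5, [0.648, 0.152, 0.021])]
figure_mid [(0.56, [0.559, 0.292, 0.03]), (0.52, [0.495, 0.419, 0.054]), (0.2
[... 1555 characters left out ...]
978787 , -0.02737965, -0.1176467 ]), 'torque': array([ 0.01025435, -0.00663123, -0.0363807 ]), 'gripper_force': 0.0, 'finger_gap': 0.08530124824023075}
{'intrinsics': array([[296.33464396,   0.        , 257.04398493],
       [  0.        , 296.33464396, 188.88525026],
       [  0.        ,   0.        ,   1.        ]]), 'k1': -0.06273327916737324, 'mount': array([[-3.84640217e-04, -9.45187320e-01, -3.26528380e-01,
         8.47448598e-02],
       [ 9.99999782e-01, -1.88017702e-04, -6.33721900e-04,
         9.86997941e-04],
       [ 5.37592788e-04, -3.26528552e-01,  9.45187185e-01,
         3.13037781e-02],
       [ 0.00000000e+00,  0.00000000e+00,  0.00000000e+00,
         1.00000000e+00]])}
```

View pics/scene0.png

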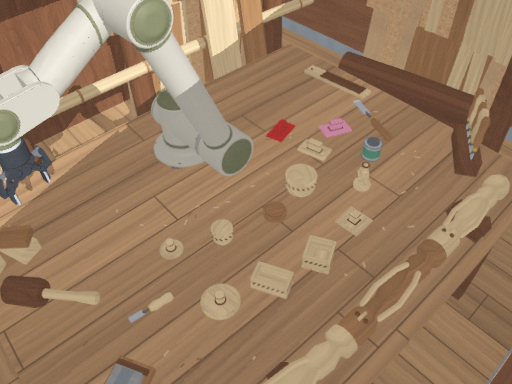

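View pics/side0.png

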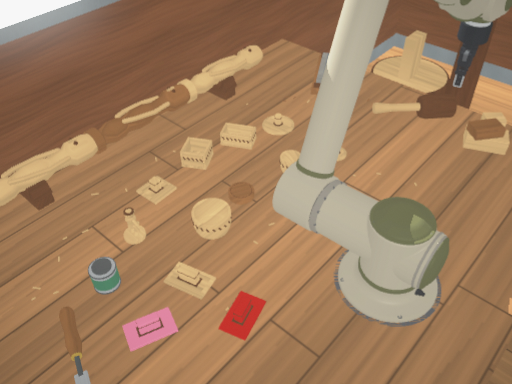

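```bash
cat > h.py <<'E'
from station import observe, imaging, env, models
import numpy as np, cv2
from scipy.spatial.transform import Rotation as Ro
def pose():
    s=observe(); return np.array(s["ee_pos"]), Ro.from_euler("xyz",s["eef_rot"]).as_matrix(), s
def go(x,y,z,yaw):
    """deltas (mm, rad) in tool axes to reach TCP (x,y,z), yaw"""
    p,R,s=pose(); d=R.T@(np.array([x,y,z])-p)*1000
    r=-(yaw-s["eef_rot"][2]); r=(r+np.pi)%(2*np.pi)-np.pi
    print("delta",d.round(1),"roll",round(r,3),"q6",round(s["q"][5],2))
def cam(p=None,R=None):
    i=imaging.camera_info("wrist"); M=i["mount"]
    return i["intrinsics"],i["k1"],R@M[:3,:3],p+R@M[:3,3]
def ray(px,K,k1):
    d=(np.atleast_2d(px).astype(float)-[K[0,2],K[1,2]])/K[0,0]
    u=d.copy()
    for _ in range(20): u=d/(1+k1*(u**2).sum(1,keepdims=True))
    return np.c_[u,np.ones(len(u))]
def unproj(px,z,p,R):
    K,k1,A,c=cam(p,R); w=ray(px,K,k1)@A.T
    return c+w*((z-c[2])/w[:,2])[:,None]
def proj(X,p,R):
    K,k1,A,c=cam(p,R); v=(np.atleast_2d(X)-c)@A; u=v[:,:2]/v[:,2:]
    u=u*(1+k1*(u**2).sum(1,keepdims=True)); return u*K[0,0]+[K[0,2],K[1,2]]
def snap(name,labels=()):
    p,R,s=pose(); im=imaging.camera("wrist"); cv2.imwrite(f"pics/{name}.png",im)
    cv2.imwrite(f"pics/{name}_big.png",cv2.resize(im,(800,600),interpolation=cv2.INTER_CUBIC))
    np.savez(f"pics/{name}.npz",p=p,R=R)
    for l in labels:
        for d in models.look_for(l,"wrist"):
            print(l,round(d["score"],2),np.round(d["point"],3),"px800",(proj(d["point"],p,R)[0]*1.5625).round())
    return im,p,R
E
python3 -m inch '[{"jaw":1,"delta_pos":[475,-224,-15],"roll":0.246},{"jaw":1,"delta_pos":[475,-224,-15],"roll":0.246},{"jaw":1,"delta_pos":[475,-224,-15],"roll":0.246},{"jaw":1,"delta_pos":[475,-224,-15],"roll":0.246},{"jaw":1,"delta_pos":[475,-224,-15],"roll":0.246},{"jaw":1,"delta_pos":[475,-224,-15],"roll":0.246},{"jaw":1,"delta_pos":[475,-224,-15],"roll":0.246},{"jaw":1,"delta_pos":[475,-224,-15],"roll":0.246},{"jaw":1,"delta_pos":[475,-224,-15],"roll":0.246},{"jaw":1,"delta_pos":[475,-224,-15],"roll":0.246}]'
python3 -m inch '[{"jaw":1,"delta_pos":[25,-12,0],"roll":0},{"jaw":1,"delta_pos":[25,-12,0],"roll":0},{"jaw":1,"delta_pos":[25,-12,0],"roll":0},{"jaw":1,"delta_pos":[25,-12,0],"roll":0}]'
python3 - <<'E'
from h import *
snap("w1",["lid_broad_mid","lid_small_mid","box_small_rim","box_oblong_rim","box_square_rim"])
go(0.54,0.15,0.42,0)
E
```

```text
t: 2.1
ee_pos: [0.5205, -0.216, 0.4192]
eef_rot: [3.141, -0.0, -0.0]
contact_force: [-0.6, -1.8, 0.5]
finger_gap: 0.0853
gripper_force: 0.0
t: 2.5
ee_pos: [0.5436, -0.2063, 0.419]
eef_rot: [3.142, 0.0, -0.001]
contact_force: [-0.6, 0.7, 0.7]
finger_gap: 0.0856
gripper_force: 0.0
lid_broad_mid 0.57 [ 0.583 -0.297  0.022] px800 [517. 198.]
lid_broad_mid 0.37 [0.424 0.117 0.041] px800 [ 39. 385.]
lid_small_mid 0.83 [ 0.366 -0.293  0.016] px800 [493. 428.]
box_small_rim 0.69 [ 0.414 -0.159  0.032] px800 [348. 393.]
box_oblong_rim 0.93 [ 0.633 -0.156  0.01 ] px800 [336. 130.]
box_square_rim 0.64 [ 0.655 -0.009  0.037] px800 [127. 103.]
delta [  -4.2 -356.1   -0.9] roll -0.001 q6 1.01
```

View pics/w1_big.png

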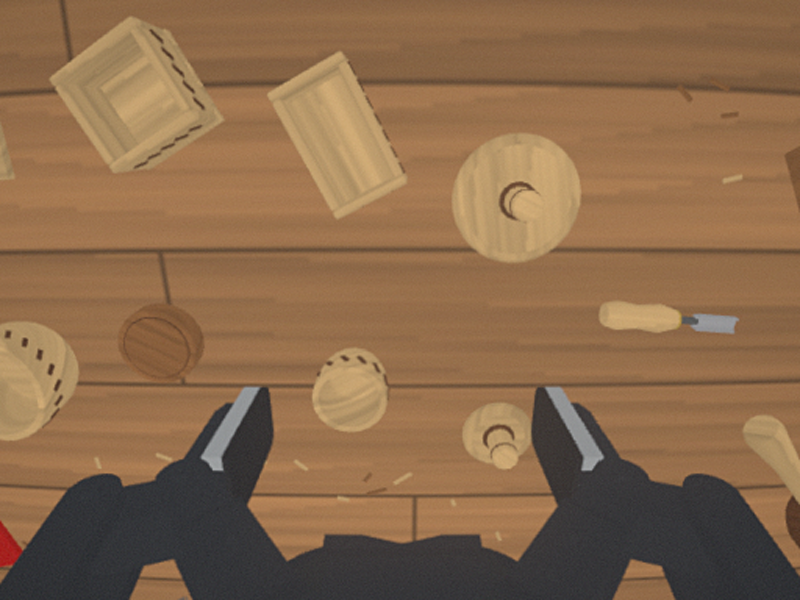

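```bash

python3 -m inch '[{"jaw":1,"delta_pos":[-4,-336,0],"roll":0},{"jaw":1,"delta_pos":[-4,-336,0],"roll":0},{"jaw":1,"delta_pos":[-4,-336,0],"roll":0},{"jaw":1,"delta_pos":[-4,-336,0],"roll":0},{"jaw":1,"delta_pos":[-4,-336,0],"roll":0},{"jaw":1,"delta_pos":[-4,-336,0],"roll":0},{"jaw":1,"delta_pos":[-4,-336,0],"roll":0},{"jaw":1,"delta_pos":[-4,-336,0],"roll":0},{"jaw":1,"delta_pos":[-4,-336,0],"roll":0},{"jaw":1,"delta_pos":[-4,-336,0],"roll":0}]'
cat > fit.py <<'E'
from h import *
from scipy.optimize import minimize
a=np.linspace(0,2*np.pi,48,endpoint=False)
circ=lambda r:np.c_[r*np.cos(a),r*np.sin(a)]
rect=lambda w,h:np.array([[w,h],[-w,h],[-w,-h],[w,-h]])/2
def pr(o,z0,z1): return np.vstack([np.c_[o,np.full(len(o),z)] for z in (z0,z1)])/1000
# knobs: (base shape) parts
M={"lid_broad":[pr(circ(52),8,16),pr(circ(12),16,50)],
"lid_small":[pr(circ(34),8,16),pr(circ(12),16,50)],
"lid_square":[pr(rect(80,80),8,16),pr(rect(24,24),16,50)],
"lid_oblong":[pr(rect(104,64),8,16),pr(rect(46,20),16,50)],
"box_broad":[pr(circ(50),0,60)],"box_small":[pr(circ(32),0,50)],
"box_square":[pr(rect(76,76),0,55)],"box_oblong":[pr(rect(100,60),0,45)]}
SC=3
def parts(n,v,p,R,dz=0):
    c,s=np.cos(v[2]),np.sin(v[2]); Q=np.array([[c,-s,0],[s,c,0],[0,0,1]])
    return [cv2.convexHull((proj(P@Q.T+[v[0],v[1],dz],p,R)*SC+SC/2-.5).astype(np.float32)) for P in M[n]]
def mask(im):
    b,g,r=[im[...,k].astype(float) for k in range(3)]
    m=((g/(r+1)>0.755)&(r>120)&(b/(r+1)<0.72)).astype(np.uint8)
    return m
def fit(n,v0,name,sz=.09,yaws=None,dz=0):
    im=cv2.imread(f"pics/{name}.png"); z=np.load(f"pics/{name}.npz"); p,R=z["p"],z["R"]
    m=cv2.GaussianBlur(mask(im).astype(np.float32),(3,3),0)
    m=(cv2.resize(m,None,fx=SC,fy=SC,interpolation=cv2.INTER_LINEAR)>.5).astype(np.uint8)
    m=cv2.morphologyEx(m,cv2.MORPH_CLOSE,np.ones((9,9))); m=cv2.morphologyEx(m,cv2.MORPH_OPEN,np.ones((7,7)))
    c,_=cv2.findContours(m,cv2.RETR_EXTERNAL,cv2.CHAIN_APPROX_NONE); f=np.zeros_like(m); cv2.drawContours(f,c,-1,1,-1); m=f
    w=np.zeros_like(m); q=np.vstack(parts(n,[*v0[:2],0],p,R,dz)).reshape(-1,2); ctr=q.mean(0); rr=np.abs(q-ctr).max()*1.35
    cv2.circle(w,tuple(int(x) for x in ctr),int(rr),1,-1)
    k=cv2.connectedComponents(m)[1]; ids=np.bincount((k*w)[(k*w)>0]); m=(k==ids.argmax()).astype(np.uint8) if len(ids) else m
    def cost(u):
        t=np.zeros_like(m)
        for h in parts(n,[u[0]/1000,u[1]/1000,u[2]/50],p,R,dz): cv2.fillConvexPoly(t,np.round(h*16).astype(np.int32),1,shift=4)
        return (t!=m).sum()/t.sum()
    rd="broad" in n or "small" in n
    ys=[0] if rd else (yaws if yaws is not None else np.arange(0,np.pi if "oblong" in n else np.pi/2,.26))
    best=min((minimize(cost,[v0[0]*1000,v0[1]*1000,y*50],method="Nelder-Mead",options=dict(initial_simplex=np.array([v0[0]*1000,v0[1]*1000,y*50])+np.array([[0,0,0],[12,0,0],[0,12,0],[0,0,8]]),maxiter=120)) for y in ys),key=lambda o:o.fun)
    u=best.x; v=[u[0]/1000,u[1]/1000,0 if rd else u[2]/50]; print(n,name,"xy",u[:2].round(1),"yaw",round(v[2],3),"cost",round(best.fun,3))
    return v,parts(n,v,p,R,dz)
def show(name,hs,out):
    im=cv2.resize(cv2.imread(f"pics/{name}.png"),None,fx=SC,fy=SC)
    for h in hs:
        cv2.polylines(im,[np.round(h).astype(np.int32)],True,(255,0,0),1)
    cv2.imwrite(out,cv2.resize(im,(800,600),interpolation=cv2.INTER_AREA))
E
python3 - <<'E'
from fit import *
snap("w2",["lid_square_mid","lid_oblong_mid","box_broad_rim","box_square_rim","figure_mid","tin_mid"])
hs=[]
for n,v in dict(lid_broad=(.576,-.293),lid_small=(.352,-.298),box_small=(.424,-.166),box_oblong=(.624,-.155),box_square=(.654,-.008)).items():
    hs+=fit(n,v,"w1")[1]
show("w1",hs,"pics/f1.png"); hs=[]
for n,v in dict(lid_square=(.637,.162),lid_oblong=(.339,.31),box_broad=(.427,.15),box_square=(.654,-.008)).items():
    hs+=fit(n,v,"w2")[1]
show("w2",hs,"pics/f2.png")
E
```

```text
t: 3.8
ee_pos: [0.5404, 0.1293, 0.419]
eef_rot: [3.141, 0.0, -0.001]
contact_force: [-0.1, -0.7, -0.6]
finger_gap: 0.0854
gripper_force: 0.0
lid_square_mid 0.94 [0.642 0.161 0.017] px800 [358. 114.]
lid_square_mid 0.6 [0.488 0.417 0.059] px800 [ 42. 324.]
lid_oblong_mid 0.88 [0.324 0.45  0.021] px800 [ 82. 460.]
lid_oblong_mid 0.72 [0.218 0.253 0.017] px800 [286. 542.]
lid_oblong_mid 0.55 [0.375 0.323 0.015] px800 [198. 416.]
box_broad_rim 0.95 [0.415 0.152 0.035] px800 [375. 391.]
box_square_rim 0.6 [ 0.66  -0.023  0.035] px800 [614.  89.]
figure_mid 0.9 [0.557 0.293 0.055] px800 [179. 236.]
tin_mid 0.95 [0.489 0.419 0.058] px800 [ 40. 322.]
lid_broad w1 xy [ 580.1 -298.5] yaw 0 cost 0.014
lid_small w1 xy [ 357.2 -298.2] yaw 0 cost 0.045
box_small w1 xy [ 418.5 -162. ] yaw 0 cost 0.108
box_oblong w1 xy [ 627.2 -161.9] yaw 0.471 cost 0.014Traceback (most recent call last):
  File "<stdin>", line 5, in <module>
  File "fit.py", line 37, in fit
    best=min((minimize(cost,[v0[0]*1000,v0[1]*1000,y*50],method="Nelder-Mead",options=dict(initial_simplex=np.array([v0[0]*1000,v0[1]*1000,y*50
[... 738 characters left out ...]
x), *(wrapper_args + args))
  File "fit.py", line 33, in cost
    for h in parts(n,[u[0]/1000,u[1]/1000,u[2]/50],p,R,dz): cv2.fillConvexPoly(t,np.round(h*16).astype(np.int32),1,shift=4)
             ~~~~~^^^^^^^^^^^^^^^^^^^^^^^^^^^^^^^^^^^^^^^^
  File "fit.py", line 17, in parts
    return [cv2.convexHull((proj(P@Q.T+[v[0],v[1],dz],p,R)*SC+SC/2-.5).astype(np.float32)) for P in M[n]]
                            ~~~~^^^^^^^^^^^^^^^^^^^^^^^^^^
  File "h.py", line 23, in proj
    K,k1,A,c=cam(p,R); v=(np.atleast_2d(X)-c)@A; u=v[:,:2]/v[:,2:]
             ~~~^^^^^
  File "h.py", line 12, in cam
    i=imaging.camera_info("wrist"); M=i["mount"]
ValueError: time passes only in moves, steps and waits
```

```bash

sed -i 's/^def cam(/CI=imaging.camera_info("wrist")\ndef cam(/; s/i=imaging.camera_info("wrist"); M=i/i=CI; M=i/' h.py
python3 - <<'E'
from fit import *
hs=[]
for n,v in dict(lid_broad=(.58,-.298),lid_small=(.357,-.298),box_small=(.4185,-.162),box_oblong=(.627,-.162),box_square=(.654,-.008)).items():
    hs+=fit(n,v,"w1")[1]
show("w1",hs,"pics/f1.png"); hs=[]
for n,v in dict(lid_square=(.637,.162),lid_oblong=(.339,.31),box_broad=(.427,.15),box_square=(.654,-.008)).items():
    hs+=fit(n,v,"w2")[1]
show("w2",hs,"pics/f2.png")
E
```

```text
lid_broad w1 xy [ 580.1 -298.5] yaw 0 cost 0.014
lid_small w1 xy [ 357.1 -298.2] yaw 0 cost 0.044
box_small w1 xy [ 418.5 -162. ] yaw 0 cost 0.108
box_oblong w1 xy [ 627.2 -161.9] yaw 3.612 cost 0.014
box_square w1 xy [657.3 -14.4] yaw 2.07 cost 0.012
lid_square w2 xy [639.4 159.3] yaw 1.625 cost 0.011
lid_oblong w2 xy [344.3 315.9] yaw 3.216 cost 0.744
box_broad w2 xy [426.7 149.1] yaw 0 cost 0.079
box_square w2 xy [657.5 -13.1] yaw 0.502 cost 0.012
```

View pics/f1.png

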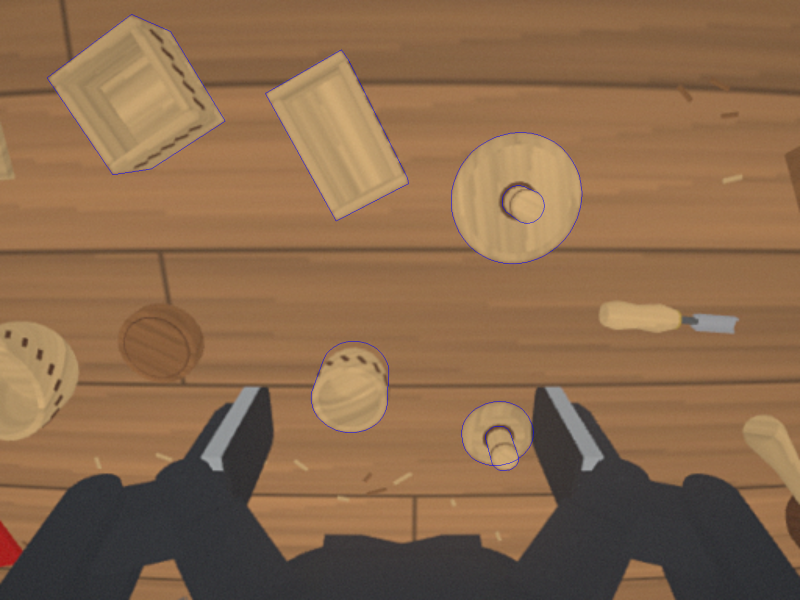

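View pics/f2.png

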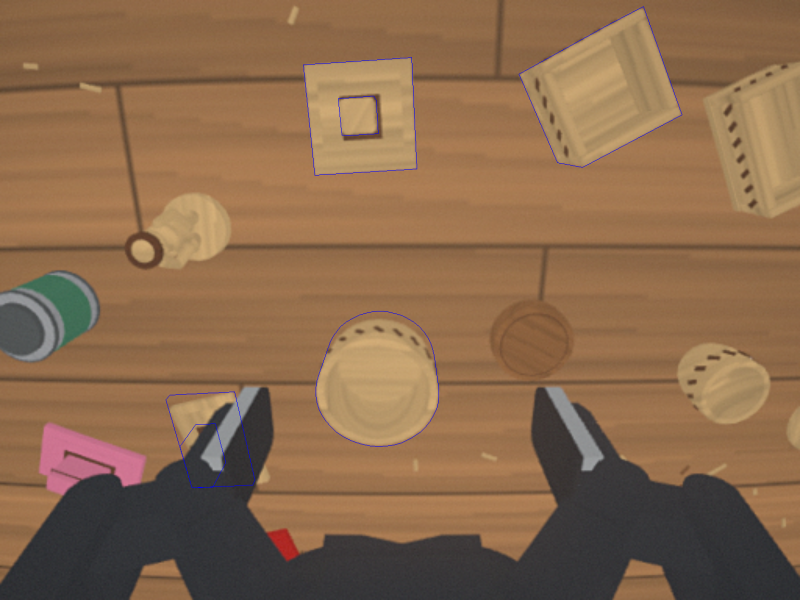

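```bash

python3 - <<'E'
from fit import *
go(.6394,.1593,.195,.054)
M["box_broad"]=[np.vstack([pr(circ(50),45,60),pr(circ(44),0,1)])]
M["box_small"]=[np.vstack([pr(circ(32),38,50),pr(circ(27.5),0,1)])]
fit("box_broad",(.427,.149),"w2");fit("box_small",(.4185,-.162),"w1")
fit("box_small",(.4185,-.162),"w2")
E
```

```text
delta [ 99.  -29.6 224. ] roll -0.055 q6 1.59
box_broad w2 xy [427.6 149.2] yaw 0 cost 0.021
box_small w1 xy [ 418.3 -161.8] yaw 0 cost 0.036
box_small w2 xy [ 418.6 -160.4] yaw 0 cost 0.04
```

```bash

python3 -m inch '[{"jaw":1,"delta_pos":[50,-15,30],"roll":-0.055},{"jaw":1,"delta_pos":[99,-29.6,50],"roll":-0.055},{"jaw":1,"delta_pos":[99,-29.6,90],"roll":-0.055},{"jaw":1,"delta_pos":[99,-29.6,130],"roll":-0.055},{"jaw":1,"delta_pos":[99,-29.6,165],"roll":-0.055},{"jaw":1,"delta_pos":[99,-29.6,195],"roll":-0.055},{"jaw":1,"delta_pos":[99,-29.6,215],"roll":-0.055},{"jaw":1,"delta_pos":[99,-29.6,224],"roll":-0.055},{"jaw":1,"delta_pos":[99,-29.6,224],"roll":-0.055},{"jaw":0.3,"delta_pos":[99,-29.6,224],"roll":-0.055}]' 40
python3 -m inch '[{"jaw":0,"delta_pos":[0,0,0],"roll":0},{"jaw":0,"delta_pos":[0,0,0],"roll":0},{"jaw":0,"delta_pos":[0,0,0],"roll":0},{"jaw":0,"delta_pos":[0,0,0],"roll":0},{"jaw":0,"delta_pos":[0,0,0],"roll":0},{"jaw":0,"delta_pos":[0,0,0],"roll":0},{"jaw":0,"delta_pos":[0,0,0],"roll":0}]' 40
python3 - <<'E'
from h import *
go(.6394,.1593,.195,.054)
go(.6575,-.0137,.195+.13,.501)
E
```

```text
t: 5.15
ee_pos: [0.6396, 0.1598, 0.1961]
eef_rot: [-3.142, -0.002, 0.055]
contact_force: [0.6, -0.7, 0.5]
finger_gap: 0.0735
gripper_force: 0.0
t: 5.85
ee_pos: [0.6394, 0.1599, 0.1956]
eef_rot: [-3.142, -0.001, 0.055]
contact_force: [-0.8, -0.5, 5.8]
finger_gap: 0.0235
gripper_force: 40.6
delta [-0.   0.6  0.6] roll 0.001 q6 1.58
delta [   8.7  174.3 -129.4] roll -0.446 q6 1.58
```

```bash

python3 -m inch '[{"jaw":0,"delta_pos":[0,0,-20],"roll":0},{"jaw":0,"delta_pos":[0,0,-50],"roll":0},{"jaw":0,"delta_pos":[0,0,-95],"roll":0},{"jaw":0,"delta_pos":[2,35,-110],"roll":-0.09},{"jaw":0,"delta_pos":[4,80,-110],"roll":-0.22},{"jaw":0,"delta_pos":[6,125,-110],"roll":-0.36},{"jaw":0,"delta_pos":[8.7,160,-110],"roll":-0.446},{"jaw":0,"delta_pos":[8.7,174.3,-110],"roll":-0.446},{"jaw":0,"delta_pos":[8.7,174.3,-110],"roll":-0.446},{"jaw":0,"delta_pos":[8.7,174.3,-110],"roll":-0.446}]'
python3 - <<'E'
from h import *
snap("p1")
go(.6575,-.0137,.1955+.049,.501)
E
```

```text
t: 6.85
ee_pos: [0.6574, -0.0126, 0.3047]
eef_rot: [-3.141, 0.0, 0.5]
contact_force: [0.1, 0.3, -0.8]
finger_gap: 0.0233
gripper_force: 39.6
delta [-0.6  1.5 60.3] roll 0.0 q6 0.87
```

View pics/p1_big.png

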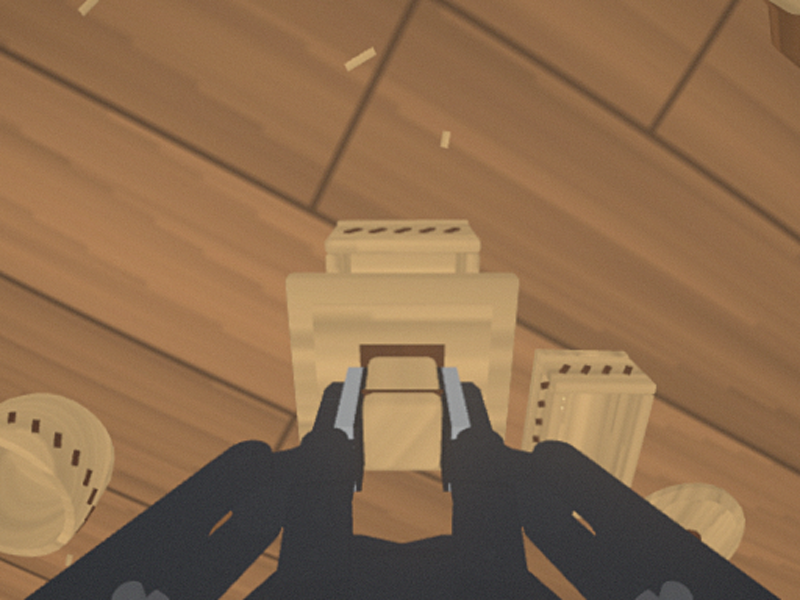

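The lid (centre ~403,350) is held square and lined up with the box (back rim 327–480, centre ~403) below it.

```bash

python3 -m inch '[{"jaw":0,"delta_pos":[0,1,25],"roll":0},{"jaw":0,"delta_pos":[0,1,40],"roll":0},{"jaw":0,"delta_pos":[0,1,48],"roll":0},{"jaw":0,"delta_pos":[0,1,54],"roll":0},{"jaw":0,"delta_pos":[0,1,58],"roll":0},{"jaw":0,"delta_pos":[0,1,60],"roll":0},{"jaw":0,"delta_pos":[0,1,60],"roll":0}]'
```

```text
t: 7.6
ee_pos: [0.658, -0.0145, 0.2452]
eef_rot: [3.141, -0.0, 0.501]
contact_force: [0.3, -0.1, -0.5]
finger_gap: 0.0233
gripper_force: 39.7
```

```bash

python3 -m inch '[{"jaw":0,"delta_pos":[0,0,2],"roll":0},{"jaw":0,"delta_pos":[0,0,2],"roll":0},{"jaw":0.6,"delta_pos":[0,0,2],"roll":0},{"jaw":1,"delta_pos":[0,0,2],"roll":0},{"jaw":1,"delta_pos":[0,0,2],"roll":0},{"jaw":1,"delta_pos":[0,0,2],"roll":0},{"jaw":1,"delta_pos":[0,0,-10],"roll":0},{"jaw":1,"delta_pos":[0,0,-40],"roll":0},{"jaw":1,"delta_pos":[0,0,-85],"roll":0},{"jaw":1,"delta_pos":[0,0,-130],"roll":0}]'
python3 - <<'E'
from h import *
snap("p2")
go(.30,.29,.42,.0)
E
```

```text
t: 8.6
ee_pos: [0.6577, -0.0145, 0.3773]
eef_rot: [-3.142, 0.0, 0.501]
contact_force: [0.2, -1.1, 0.7]
finger_gap: 0.0854
gripper_force: 0.0
delta [-167.1 -438.5  -39.4] roll 0.501 q6 0.87
```

View pics/p2_big.png

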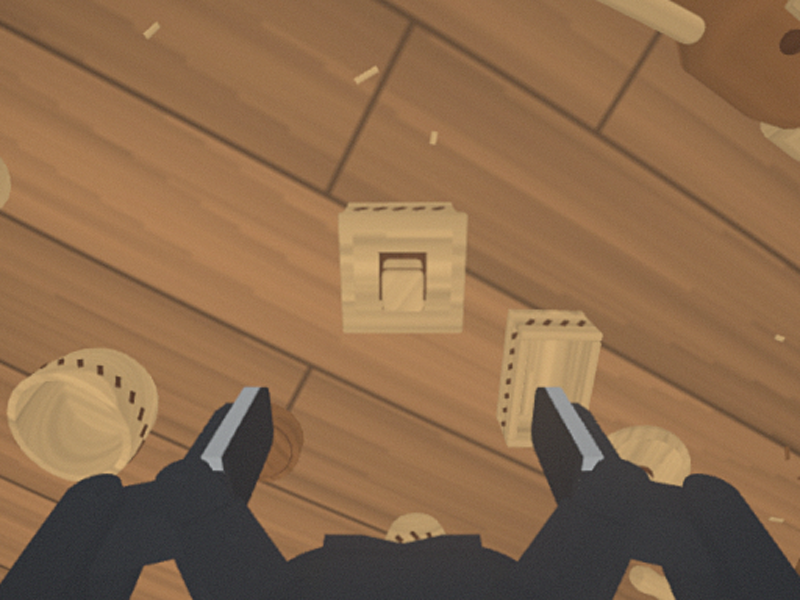

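The square lid sits squarely on its box (lid 340–466 x 205–332). On to the oblong lid.

```bash

python3 -m inch '[{"jaw":1,"delta_pos":[-167,-438,-39],"roll":0.501},{"jaw":1,"delta_pos":[-167,-438,-39],"roll":0.501},{"jaw":1,"delta_pos":[-167,-438,-39],"roll":0.501},{"jaw":1,"delta_pos":[-167,-438,-39],"roll":0.501},{"jaw":1,"delta_pos":[-167,-438,-39],"roll":0.501},{"jaw":1,"delta_pos":[-167,-438,-39],"roll":0.501},{"jaw":1,"delta_pos":[-167,-438,-39],"roll":0.501},{"jaw":1,"delta_pos":[-167,-438,-39],"roll":0.501},{"jaw":1,"delta_pos":[-167,-438,-39],"roll":0.501},{"jaw":1,"delta_pos":[-167,-438,-39],"roll":0.501}]'
python3 -m inch '[{"jaw":1,"delta_pos":[0,0,0],"roll":0},{"jaw":1,"delta_pos":[0,0,0],"roll":0}]'
python3 - <<'E'
from fit import *
v,h=(fit("lid_square",(.6577,-.0142),"p2",yaws=[.5],dz=.047))
snap("w3",["lid_oblong_mid"])
v,hs=fit("lid_oblong",(.339,.31),"w3"); show("w3",hs,"pics/f3.png")
M["box_broad"]=[np.vstack([pr(circ(50),45,60),pr(circ(44),0,1)])]
fit("box_broad",(.427,.149),"w3")
for y in (v[2],v[2]-np.pi): go(v[0],v[1],.195,y)
E
```

```text
t: 9.65
ee_pos: [0.298, 0.2908, 0.4153]
eef_rot: [-3.14, -0.001, 0.003]
contact_force: [0.9, -1.5, -0.0]
finger_gap: 0.0854
gripper_force: 0.0
t: 9.85
ee_pos: [0.3011, 0.2894, 0.4145]
eef_rot: [-3.141, -0.001, 0.001]
contact_force: [0.2, 0.0, 0.4]
finger_gap: 0.0855
gripper_force: 0.0
lid_square p2 xy [659.4 -14.6] yaw 0.497 cost 0.073
lid_oblong_mid 0.95 [0.32  0.446 0.019] px800 [206. 225.]
lid_oblong_mid 0.9 [0.343 0.308 0.018] px800 [377. 195.]
lid_oblong_mid 0.68 [0.196 0.294 0.019] px800 [396. 365.]
lid_oblong w3 xy [340.8 307.3] yaw 0.25 cost 0.013
box_broad w3 xy [426.4 150.2] yaw 0 cost 0.011
delta [ 38.8 -18.4 219.1] roll -0.252 q6 2.05
delta [ 38.8 -18.4 219.1] roll 2.89 q6 2.05
```

View pics/f3.png

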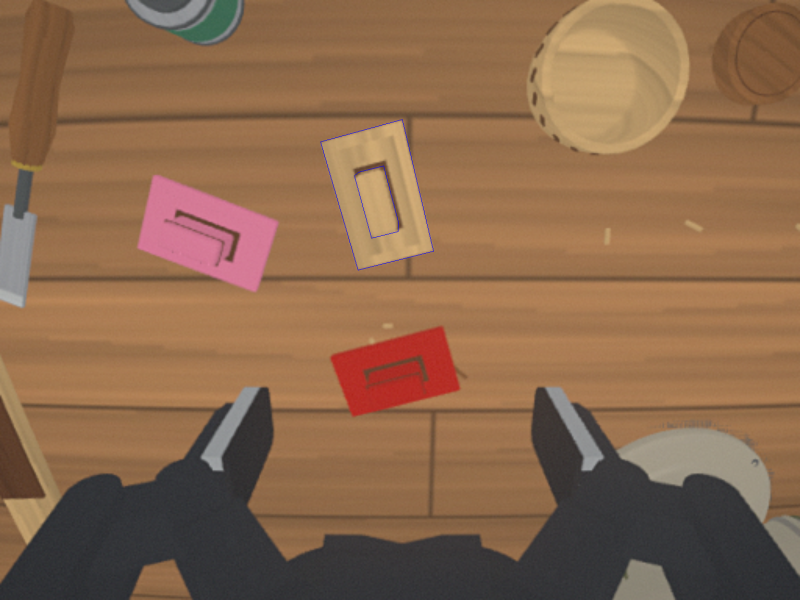

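```bash

python3 -m inch '[{"jaw":1,"delta_pos":[38.8,-18.4,25],"roll":-0.13},{"jaw":1,"delta_pos":[38.8,-18.4,60],"roll":-0.252},{"jaw":1,"delta_pos":[38.8,-18.4,105],"roll":-0.252},{"jaw":1,"delta_pos":[38.8,-18.4,145],"roll":-0.252},{"jaw":1,"delta_pos":[38.8,-18.4,180],"roll":-0.252},{"jaw":1,"delta_pos":[38.8,-18.4,205],"roll":-0.252},{"jaw":1,"delta_pos":[38.8,-18.4,219],"roll":-0.252},{"jaw":1,"delta_pos":[38.8,-18.4,219],"roll":-0.252},{"jaw":1,"delta_pos":[38.8,-18.4,219],"roll":-0.252},{"jaw":0.3,"delta_pos":[38.8,-18.4,219],"roll":-0.252}]' 40
python3 -m inch '[{"jaw":0,"delta_pos":[0,0,0],"roll":0},{"jaw":0,"delta_pos":[0,0,0],"roll":0},{"jaw":0,"delta_pos":[0,0,0],"roll":0},{"jaw":0,"delta_pos":[0,0,0],"roll":0},{"jaw":0,"delta_pos":[0,0,0],"roll":0},{"jaw":0,"delta_pos":[0,0,0],"roll":0},{"jaw":0,"delta_pos":[0,0,0],"roll":0},{"jaw":0,"delta_pos":[0,0,-10],"roll":0},{"jaw":0,"delta_pos":[0,0,-45],"roll":0},{"jaw":0,"delta_pos":[0,0,-90],"roll":0}]' 40
python3 - <<'E'
from h import *
go(.6272,-.1619,.36,.471)
E
```

```text
t: 10.95
ee_pos: [0.3406, 0.3077, 0.1958]
eef_rot: [-3.141, -0.002, 0.251]
contact_force: [0.8, 0.1, -0.8]
finger_gap: 0.0732
gripper_force: 0.0
t: 11.95
ee_pos: [0.3397, 0.3077, 0.2854]
eef_rot: [3.141, 0.004, 0.252]
contact_force: [0.5, 0.5, -1.2]
finger_gap: 0.0193
gripper_force: 39.3
delta [161.2 526.5 -74.8] roll -0.219 q6 1.8
```

```bash

python3 -m inch '[{"jaw":0,"delta_pos":[5,20,-35],"roll":-0.02},{"jaw":0,"delta_pos":[161,526,-75],"roll":-0.219},{"jaw":0,"delta_pos":[161,526,-75],"roll":-0.219},{"jaw":0,"delta_pos":[161,526,-75],"roll":-0.219},{"jaw":0,"delta_pos":[161,526,-75],"roll":-0.219},{"jaw":0,"delta_pos":[161,526,-75],"roll":-0.219},{"jaw":0,"delta_pos":[161,526,-75],"roll":-0.219},{"jaw":0,"delta_pos":[161,526,-75],"roll":-0.219},{"jaw":0,"delta_pos":[161,526,-75],"roll":-0.219},{"jaw":0,"delta_pos":[161,526,-75],"roll":-0.219}]'
python3 - <<'E'
from h import *
go(.6272,-.1619,.290,.471)
E
```

```text
t: 12.95
ee_pos: [0.581, -0.0876, 0.3539]
eef_rot: [-3.141, 0.0, 0.471]
contact_force: [0.2, 0.3, -0.4]
finger_gap: 0.0194
gripper_force: 39.4
delta [ 7.5 87.2 63.9] roll -0.0 q6 0.75
```

```bash

python3 -m inch '[{"jaw":0,"delta_pos":[3,40,0],"roll":0},{"jaw":0,"delta_pos":[6,70,20],"roll":0},{"jaw":0,"delta_pos":[6,70,50],"roll":0},{"jaw":0,"delta_pos":[6,70,55],"roll":0},{"jaw":0,"delta_pos":[6,70,55],"roll":0}]'
python3 - <<'E'
from h import *
snap("p3")
go(.6272,-.1619,.1955+.037+.002,.471)
E
```

```text
t: 13.45
ee_pos: [0.6174, -0.145, 0.2981]
eef_rot: [-3.14, 0.001, 0.471]
contact_force: [0.2, 0.6, -0.2]
finger_gap: 0.0195
gripper_force: 39.4
delta [ 0.8 19.5 64.9] roll 0.0 q6 0.68
```

View pics/p3_big.png

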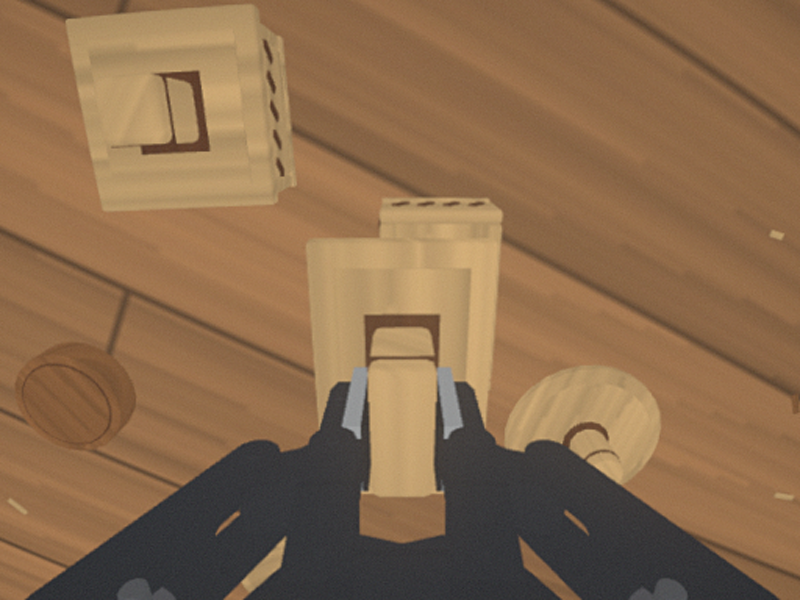

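The held lid (307–500, centre ~403) still needs ~20 mm to the right to meet the box (381–503, centre ~442), agreeing with the computed delta; the square lid is seen seated.

```bash

python3 -m inch '[{"jaw":0,"delta_pos":[1,19.5,0],"roll":0},{"jaw":0,"delta_pos":[1,19.5,15],"roll":0},{"jaw":0,"delta_pos":[1,19.5,40],"roll":0},{"jaw":0,"delta_pos":[1,19.5,50],"roll":0},{"jaw":0,"delta_pos":[1,19.5,57],"roll":0},{"jaw":0,"delta_pos":[1,19.5,62],"roll":0},{"jaw":0,"delta_pos":[1,19.5,65],"roll":0},{"jaw":0,"delta_pos":[1,19.5,65],"roll":0}]'
python3 - <<'E'
from h import *
go(.6272,-.1619,.1955+.037+.001,.471)
E
```

```text
t: 14.3
ee_pos: [0.6274, -0.1623, 0.2336]
eef_rot: [3.141, -0.0, 0.471]
contact_force: [0.0, 0.8, -1.4]
finger_gap: 0.0192
gripper_force: 39.5
delta [-0.  -0.4  0.1] roll -0.0 q6 0.66
```

```bash

python3 -m inch '[{"jaw":0.6,"delta_pos":[0,0,0.5],"roll":0},{"jaw":1,"delta_pos":[0,0,0.5],"roll":0},{"jaw":1,"delta_pos":[0,0,0.5],"roll":0},{"jaw":1,"delta_pos":[0,0,0.5],"roll":0},{"jaw":1,"delta_pos":[0,0,-10],"roll":0},{"jaw":1,"delta_pos":[0,0,-40],"roll":0},{"jaw":1,"delta_pos":[0,0,-85],"roll":0},{"jaw":1,"delta_pos":[0,0,-130],"roll":0},{"jaw":1,"delta_pos":[0,0,-130],"roll":0}]'
python3 - <<'E'
from fit import *
snap("p4")
fit("lid_oblong",(.6272,-.1619),"p4",yaws=[.471],dz=.037)
fit("lid_broad",(.580,-.298),"p4")
go(.5801,-.2985,.195,.471)
E
```

```text
t: 15.2
ee_pos: [0.6274, -0.1622, 0.3712]
eef_rot: [3.131, -0.008, 0.471]
contact_force: [0.3, -0.1, 0.5]
finger_gap: 0.0853
gripper_force: 0.0
lid_oblong p4 xy [ 629.4 -162.3] yaw 0.471 cost 0.032
lid_broad p4 xy [ 580.6 -298.2] yaw 0 cost 0.16
delta [-104.7   99.1  172.6] roll -0.0 q6 0.66
```

View pics/p4_big.png

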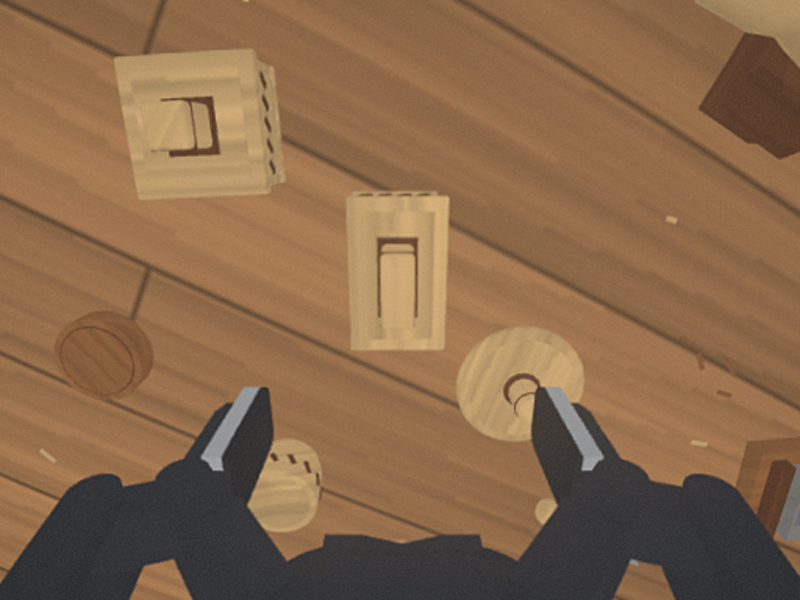

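The oblong lid is seated on its box (347–448 x 192–350). Next the broad lid, with the jaw part closed to clear the oblong box.

```bash

python3 -m inch '[{"jaw":0.7,"delta_pos":[-40,40,0],"roll":0},{"jaw":0.7,"delta_pos":[-80,75,20],"roll":0},{"jaw":0.7,"delta_pos":[-104,99,50],"roll":0},{"jaw":0.7,"delta_pos":[-104,99,80],"roll":0},{"jaw":0.7,"delta_pos":[-104,99,80],"roll":0},{"jaw":0.7,"delta_pos":[-104,99,80],"roll":0}]'
python3 - <<'E'
from h import *
go(.5801,-.2983,.195,.471)
E
```

```text
t: 15.85
ee_pos: [0.5798, -0.2973, 0.2834]
eef_rot: [-3.14, 0.0, 0.471]
contact_force: [0.6, 0.1, 1.8]
finger_gap: 0.0599
gripper_force: 0.0
delta [-0.2  1.1 88.4] roll 0.0 q6 0.44
```

```bash

python3 -m inch '[{"jaw":0.7,"delta_pos":[0,1,30],"roll":0},{"jaw":0.7,"delta_pos":[0,1,60],"roll":0},{"jaw":0.7,"delta_pos":[0,1,80],"roll":0},{"jaw":0.7,"delta_pos":[0,1,88],"roll":0},{"jaw":0.7,"delta_pos":[0,1,88],"roll":0},{"jaw":0,"delta_pos":[0,1,88],"roll":0},{"jaw":0,"delta_pos":[0,1,88],"roll":0},{"jaw":0,"delta_pos":[0,1,88],"roll":0},{"jaw":0,"delta_pos":[0,1,88],"roll":0},{"jaw":0,"delta_pos":[0,1,88],"roll":0}]' 40
python3 -m inch '[{"jaw":0,"delta_pos":[0,0,0],"roll":0},{"jaw":0,"delta_pos":[0,0,0],"roll":0}]'
python3 - <<'E'
from h import *
go(.427,.1497,.36,.471)
E
```

```text
t: 16.85
ee_pos: [0.5803, -0.2987, 0.1969]
eef_rot: [3.139, -0.001, 0.471]
contact_force: [-0.2, 1.6, 6.0]
finger_gap: 0.0228
gripper_force: 39.1
t: 17.05
ee_pos: [0.5803, -0.2987, 0.1969]
eef_rot: [3.139, -0.001, 0.471]
contact_force: [0.4, 1.4, 7.1]
finger_gap: 0.0229
gripper_force: 39.1
delta [  67.  -468.8 -164.1] roll -0.0 q6 0.44
```

```bash

python3 -m inch '[{"jaw":0,"delta_pos":[0,0,-15],"roll":0},{"jaw":0,"delta_pos":[0,0,-50],"roll":0},{"jaw":0,"delta_pos":[0,0,-98],"roll":0},{"jaw":0,"delta_pos":[5,-30,-130],"roll":0},{"jaw":0,"delta_pos":[67,-468,-150],"roll":0},{"jaw":0,"delta_pos":[67,-468,-150],"roll":0},{"jaw":0,"delta_pos":[67,-468,-150],"roll":0},{"jaw":0,"delta_pos":[67,-468,-150],"roll":0},{"jaw":0,"delta_pos":[67,-468,-150],"roll":0},{"jaw":0,"delta_pos":[67,-468,-150],"roll":0}]'
python3 - <<'E'
from h import *
go(.427,.1497,.30,.471)
E
```

```text
t: 18.05
ee_pos: [0.4726, 0.0155, 0.3393]
eef_rot: [3.141, -0.001, 0.47]
contact_force: [1.7, 0.3, -0.5]
finger_gap: 0.0229
gripper_force: 39.4
delta [  20.1 -140.3   39.3] roll -0.001 q6 0.88
```

```bash

python3 -m inch '[{"jaw":0,"delta_pos":[6,-40,0],"roll":0},{"jaw":0,"delta_pos":[12,-80,0],"roll":0},{"jaw":0,"delta_pos":[18,-110,10],"roll":0},{"jaw":0,"delta_pos":[18,-122,30],"roll":0},{"jaw":0,"delta_pos":[18,-122,30],"roll":0},{"jaw":0,"delta_pos":[18,-122,30],"roll":0}]'
python3 - <<'E'
from h import *
snap("p5")
go(.427,.1497,.1965+.052+.002,.471)
E
```

```text
t: 18.65
ee_pos: [0.4347, 0.1305, 0.3093]
eef_rot: [3.141, -0.0, 0.471]
contact_force: [-0.0, -0.3, -0.9]
finger_gap: 0.0227
gripper_force: 39.4
delta [  1.6 -21.   59.1] roll -0.001 q6 1.13
```

View pics/p5_big.png

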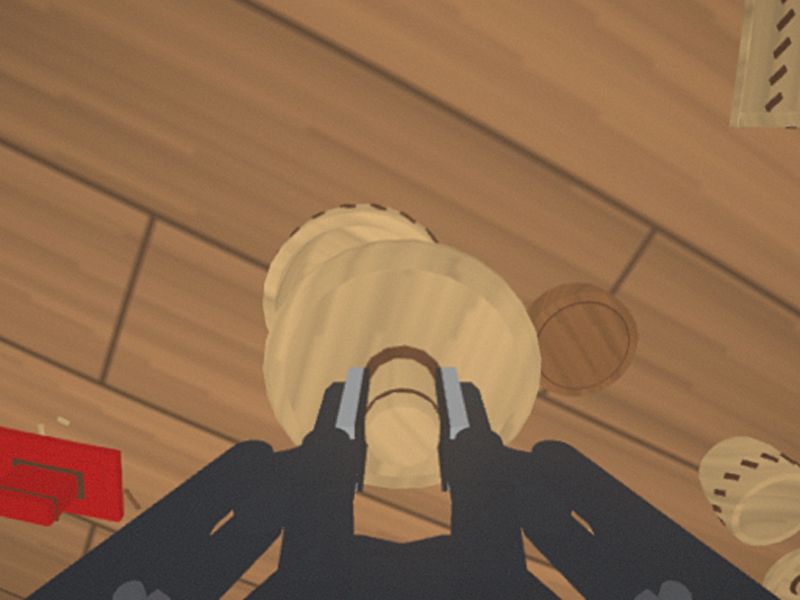

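The lid (265–540) is level in the grip and ~21 mm to the right of the box (264–~440), as computed.

```bash

python3 -m inch '[{"jaw":0,"delta_pos":[1.6,-21,0],"roll":0},{"jaw":0,"delta_pos":[1.6,-21,10],"roll":0},{"jaw":0,"delta_pos":[1.6,-21,30],"roll":0},{"jaw":0,"delta_pos":[1.6,-21,42],"roll":0},{"jaw":0,"delta_pos":[1.6,-21,50],"roll":0},{"jaw":0,"delta_pos":[1.6,-21,56],"roll":0},{"jaw":0,"delta_pos":[1.6,-21,59],"roll":0},{"jaw":0,"delta_pos":[1.6,-21,59],"roll":0}]'
python3 - <<'E'
from h import *
go(.427,.1497,.1965+.052,.471)
E
```

```text
t: 19.5
ee_pos: [0.4265, 0.1501, 0.2497]
eef_rot: [3.142, 0.0, 0.471]
contact_force: [-0.3, 0.0, -1.1]
finger_gap: 0.0228
gripper_force: 39.5
delta [0.3 0.5 1.2] roll -0.0 q6 1.18
```

```bash

python3 -m inch '[{"jaw":0,"delta_pos":[0,0,1.5],"roll":0},{"jaw":0.6,"delta_pos":[0,0,1.5],"roll":0},{"jaw":1,"delta_pos":[0,0,1.5],"roll":0},{"jaw":1,"delta_pos":[0,0,1.5],"roll":0},{"jaw":1,"delta_pos":[0,0,-5],"roll":0},{"jaw":1,"delta_pos":[0,0,-35],"roll":0},{"jaw":1,"delta_pos":[0,0,-80],"roll":0},{"jaw":1,"delta_pos":[0,0,-130],"roll":0},{"jaw":1,"delta_pos":[0,0,-130],"roll":0}]'
python3 - <<'E'
from fit import *
snap("p6")
fit("lid_broad",(.427,.1497),"p6",dz=.052)
go(.3571,-.2982,.32,.471)
E
```

```text
t: 20.4
ee_pos: [0.4265, 0.1504, 0.386]
eef_rot: [3.137, -0.011, 0.471]
contact_force: [0.1, -0.3, -0.6]
finger_gap: 0.0853
gripper_force: 0.0
lid_broad p6 xy [427.3 149.5] yaw 0 cost 0.016
delta [-265.5  368.2   62.2] roll 0.0 q6 1.18
```

View pics/p6_big.png

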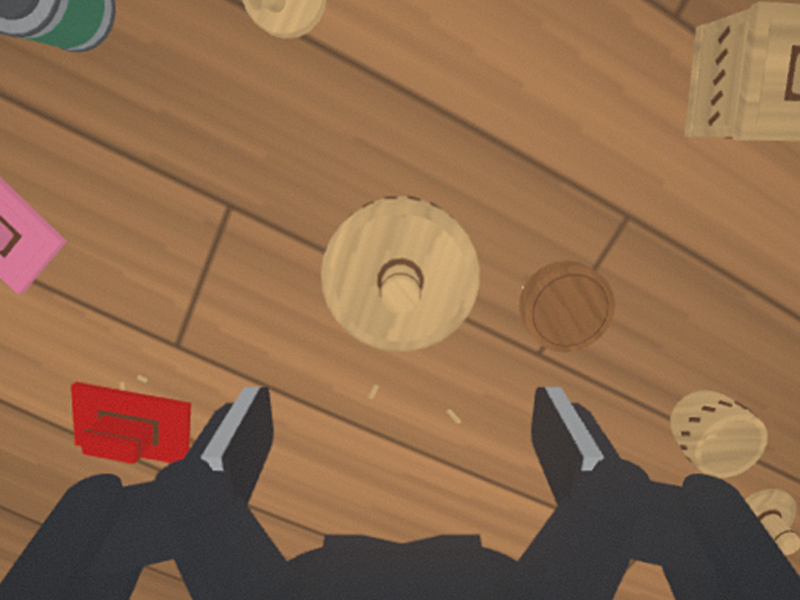

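The broad lid is centred and level on its box (321–480 x 196–350). Now the small lid.

```bash

python3 -m inch '[{"jaw":1,"delta_pos":[-265,368,55],"roll":0},{"jaw":1,"delta_pos":[-265,368,55],"roll":0},{"jaw":1,"delta_pos":[-265,368,55],"roll":0},{"jaw":1,"delta_pos":[-265,368,55],"roll":0},{"jaw":1,"delta_pos":[-265,368,55],"roll":0},{"jaw":1,"delta_pos":[-265,368,55],"roll":0},{"jaw":1,"delta_pos":[-265,368,55],"roll":0},{"jaw":1,"delta_pos":[-265,368,55],"roll":0},{"jaw":0.7,"delta_pos":[-265,368,55],"roll":0},{"jaw":0.7,"delta_pos":[-265,368,55],"roll":0}]'
python3 -m inch '[{"jaw":0.7,"delta_pos":[0,0,0],"roll":0},{"jaw":0.7,"delta_pos":[0,0,0],"roll":0}]'
python3 - <<'E'
from fit import *
go(.3571,-.2982,.195,.471)
snap("w4"); fit("lid_small",(.3571,-.2982),"w4")
E
```

```text
t: 21.45
ee_pos: [0.356, -0.3021, 0.3232]
eef_rot: [-3.14, 0.001, 0.466]
contact_force: [0.7, -0.2, -0.5]
finger_gap: 0.0602
gripper_force: 0.0
t: 21.65
ee_pos: [0.3571, -0.2969, 0.3243]
eef_rot: [-3.14, 0.0, 0.471]
contact_force: [-0.7, 0.5, 0.4]
finger_gap: 0.0599
gripper_force: 0.0
delta [ -0.6   1.4 129.3] roll 0.0 q6 0.15
lid_small w4 xy [ 356.4 -298.9] yaw 0 cost 0.025
```

```bash

python3 -m inch '[{"jaw":0.7,"delta_pos":[-1,1.5,40],"roll":0},{"jaw":0.7,"delta_pos":[-1,1.5,80],"roll":0},{"jaw":0.7,"delta_pos":[-1,1.5,110],"roll":0},{"jaw":0.7,"delta_pos":[-1,1.5,129],"roll":0},{"jaw":0.7,"delta_pos":[-1,1.5,129],"roll":0},{"jaw":0,"delta_pos":[-1,1.5,129],"roll":0},{"jaw":0,"delta_pos":[-1,1.5,129],"roll":0},{"jaw":0,"delta_pos":[-1,1.5,129],"roll":0},{"jaw":0,"delta_pos":[-1,1.5,129],"roll":0},{"jaw":0,"delta_pos":[-1,1.5,129],"roll":0}]' 40
python3 -m inch '[{"jaw":0,"delta_pos":[0,0,0],"roll":0},{"jaw":0,"delta_pos":[0,0,-15],"roll":0},{"jaw":0,"delta_pos":[0,0,-50],"roll":0},{"jaw":0,"delta_pos":[0,0,-95],"roll":0},{"jaw":0,"delta_pos":[0,0,-100],"roll":0},{"jaw":0,"delta_pos":[0,0,-100],"roll":0}]'
python3 - <<'E'
from h import *
go(.4184,-.1613,.3,.471)
E
```

```text
t: 22.7
ee_pos: [0.3571, -0.2996, 0.1972]
eef_rot: [3.139, -0.001, 0.471]
contact_force: [-0.2, 0.9, 6.3]
finger_gap: 0.0228
gripper_force: 38.9
t: 23.3
ee_pos: [0.3568, -0.2995, 0.2974]
eef_rot: [3.138, -0.001, 0.471]
contact_force: [0.1, 0.4, -0.6]
finger_gap: 0.0231
gripper_force: 39.3
delta [117.6 -95.2  -3. ] roll -0.0 q6 0.15
```

```bash

python3 -m inch '[{"jaw":0,"delta_pos":[35,-30,0],"roll":0},{"jaw":0,"delta_pos":[75,-60,0],"roll":0},{"jaw":0,"delta_pos":[100,-85,0],"roll":0},{"jaw":0,"delta_pos":[117,-95,0],"roll":0},{"jaw":0,"delta_pos":[117,-95,0],"roll":0},{"jaw":0,"delta_pos":[117,-95,0],"roll":0}]'
python3 - <<'E'
from fit import *
M["box_small"]=[np.vstack([pr(circ(32),38,50),pr(circ(27.5),0,1)])]
fit("box_small",(.4185,-.162),"w4"); fit("box_small",(.4185,-.162),"p6")
snap("p7")
go(.4184,-.1615,.1968+.042+.001,.471)
E
```

```text
t: 23.9
ee_pos: [0.4179, -0.162, 0.295]
eef_rot: [-3.14, 0.001, 0.472]
contact_force: [-0.5, 0.3, -0.9]
finger_gap: 0.0228
gripper_force: 39.4
box_small w4 xy [ 417.7 -162.9] yaw 0 cost 0.029
box_small p6 xy [ 417.8 -160.7] yaw 0 cost 0.048
delta [ 1.  -0.6 55.4] roll -0.0 q6 0.46
```

View pics/p7_big.png

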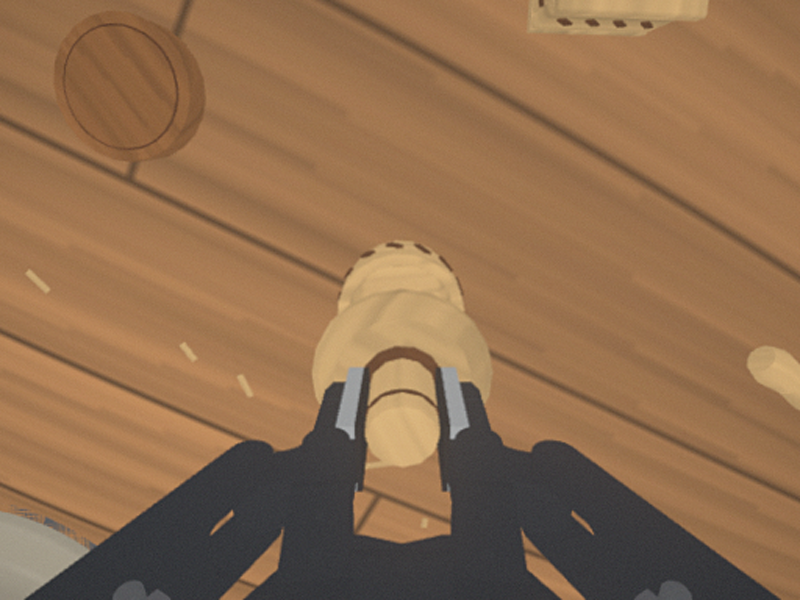

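The small lid (centre ~403) is lined up with the small box (338–465, centre ~401) beneath it.

```bash

python3 -m inch '[{"jaw":0,"delta_pos":[0.5,-0.3,15],"roll":0},{"jaw":0,"delta_pos":[0.5,-0.3,30],"roll":0},{"jaw":0,"delta_pos":[0.5,-0.3,40],"roll":0},{"jaw":0,"delta_pos":[0.5,-0.3,47],"roll":0},{"jaw":0,"delta_pos":[0.5,-0.3,52],"roll":0},{"jaw":0,"delta_pos":[0.5,-0.3,55],"roll":0},{"jaw":0,"delta_pos":[0.5,-0.3,56],"roll":0},{"jaw":0,"delta_pos":[0.5,-0.3,56],"roll":0}]'
```

```text
t: 24.75
ee_pos: [0.4184, -0.1615, 0.24]
eef_rot: [3.141, -0.0, 0.471]
contact_force: [-0.3, -0.4, -0.8]
finger_gap: 0.0227
gripper_force: 39.4
```

```bash

python3 -m inch '[{"jaw":0.6,"delta_pos":[0,0,0.5],"roll":0},{"jaw":1,"delta_pos":[0,0,0.5],"roll":0},{"jaw":1,"delta_pos":[0,0,0.5],"roll":0},{"jaw":1,"delta_pos":[0,0,0.5],"roll":0},{"jaw":1,"delta_pos":[0,0,-5],"roll":0},{"jaw":1,"delta_pos":[0,0,-35],"roll":0},{"jaw":1,"delta_pos":[0,0,-80],"roll":0},{"jaw":1,"delta_pos":[0,0,-125],"roll":0},{"jaw":1,"delta_pos":[0,0,-165],"roll":0},{"jaw":1,"delta_pos":[0,0,-165],"roll":0}]'
python3 - <<'E'
from fit import *
snap("p8")
fit("lid_small",(.4184,-.1615),"p8",dz=.042)
s=imaging.camera("scene")
a=cv2.imread("pics/p8.png")[90:260,150:370]
cv2.imwrite("pics/fin.png",np.hstack([cv2.resize(s[110:330,190:410],(450,450)),cv2.resize(a,(345,450))]))
E
```

```text
t: 25.75
ee_pos: [0.4184, -0.1614, 0.41]
eef_rot: [3.132, -0.005, 0.471]
contact_force: [-0.1, -0.7, -0.3]
finger_gap: 0.0854
gripper_force: 0.0
lid_small p8 xy [ 418.7 -162.4] yaw 0 cost 0.019
```

View pics/fin.png

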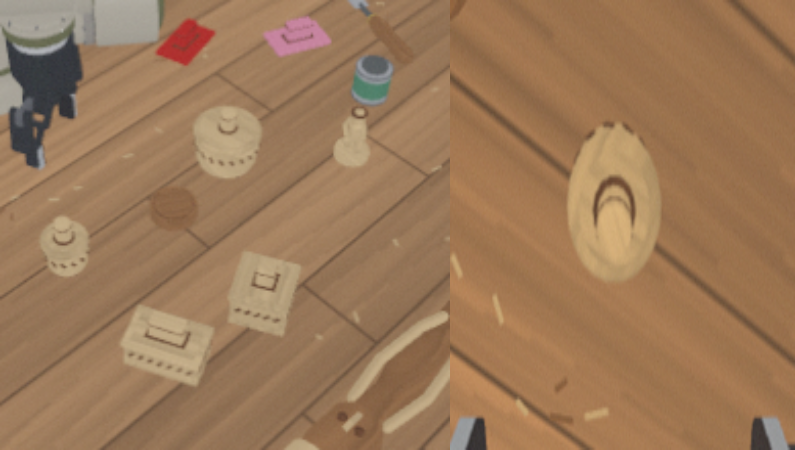

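All four lids sit level on their boxes (scene crop: small at 64,245; broad at 228,140; square at 265,290; oblong at 167,345), and the figure and tin are upright.

```bash
python3 -m inch '[{"jaw":1,"delta_pos":[0,0,0],"roll":0},{"jaw":1,"delta_pos":[0,0,0],"roll":0}]'; python3 -c "
from station import env
print(env.close_job())"
```

```text
t: 26.05
ee_pos: [0.4183, -0.1615, 0.4036]
eef_rot: [-3.139, 0.001, 0.471]
contact_force: [-0.3, -0.3, 0.0]
finger_gap: 0.0854
gripper_force: 0.0
the job is handed in; nothing more can be done
None
```

All four lids are on their matching boxes and look level and fully seated in the final pictures, the figure and tin are still standing, and the job was handed in at about 26 s (no verdict was returned).

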